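Unhook the solder spool from its safety hook and weigh it

TASK

Weigh the solder spool. Take it in its carrier off the yellow safety hook: grip the carrier by its bail, use the bail bar itself (not the fingers) to press the sprung keeper back towards the post, fully open and up against its stop (a push of some 10 to 12 N does it), and only then lift the bar out past the hook's nose, feeling your way so that you never force bail or hook. Then set the carrier down gently and upright in the middle of the scale's pan, let go and move clear, leaving everything else on the bench where it is.

Things in the scene. Friction and masses are not known exactly. Their poses are not given: they have to be found in the camera images.
- bail_bar (a point): middle of the carrier's bail bar, on its axis: a round dark bar 8 mm thick along the carrier's y, between the top ends of the two straps; 118 mm above the foot's underside, 55 mm above the spool's top. Starts resting on the floor of the hook, under its nose, above the stand's origin, aligned with the hook to 0.03 rad
- carrier: steel stirrup with a blue solder spool; 0.3 to 0.6 kg; origin mid underside of the foot, z up. Foot 70 x 62 x 4 mm (x, y); two upright flat straps, 14 mm wide (x), 4 mm thick, outer faces 62 mm apart along y, inner gap 54 mm, up to 7 mm above the bail bar's axis; grip them there from above, astride the hook, within 50 mm below the bar. Spool 54 mm across, axis along y
- foot (a point): middle of the underside of the carrier's foot (70 x 62 mm), as carrier
- stand: fixed hook stand: a flat yellow hook, 16 mm wide, on an arm clamped to a steel post. Origin on the bench under the hook; z up, +x from the hook's point back to the post, the -x side roughly faces the robot. Post at x = 80 mm, clamp 28 mm across, top 172 mm high; base plate 95 x 95 x 12 mm. The arm is clamped firmly but its reach differs: the hook lies up to 6 mm before or behind its nominal place
- hook_bowl (a point): nominal middle of the hook's floor, 165 mm above the bench, axes as the stand; the real hook lies -6 to +6 mm off along x, not measured. From its real middle: flat floor from x = -11 mm (inner face of the point) to 15.8 mm (rigid stops); nose turned in over the floor from x = -19 to +6 mm, underside 10.5 mm, top 16 mm above the floor; hook's underside 10 mm below it
- keeper_pivot (a point): nominal pivot of the sprung steel keeper, a tongue 9 mm wide that leans forward on the nose and swings back (+x) to a hard upright stop, top 19.5 mm above the floor. From the hook's real middle: the bar meets it with its axis at x = 6 mm against 5 N, rising to 9 N fully open (10.8 mm), then steeply. The bar clears the nose beyond 10 mm. It springs shut after
- pan (a point): middle of the top of the steel pan (150 x 150 mm, 44 mm above the bench, gives about 2 mm under the spool) of the white bench scale; z up, x and y along the pan's edges. A lower panel, 35 mm high, adjoins the pan on its -x side
- scale: the whole bench scale, fixed but for its slightly sprung pan; its origin lies on the bench under the middle of the pan
- spare_spool: a bare solder spool, green flanges, 54 mm across, 48 mm high, standing on end; its origin lies under its centre
- flux: a small amber flux bottle, 32 mm across, 68 mm high, standing; its origin lies under its centre
- driver: a screwdriver with an orange handle, 160 mm long, lying; its origin lies under its middle
- phone: a black phone, 150 x 72 x 8 mm, lying flat; its origin lies under its centre
- tip_cleaner: a brass tip-cleaner cup, 60 mm across, 35 mm high; its origin lies under its centre
- board: a green circuit board, 90 x 60 mm, lying flat; its origin lies under its centre
- tweezers: steel tweezers, 118 mm long, lying; the origin lies under their middle

How it is judged:
By the outcome, as a careful person would: the job done as asked, in the order asked, and still so for the second after the job is handed in, with the robot touching nothing.
It also fails if it takes over 58 s, if anything falls off the work surface, if the arm or the gripper's body presses on something with over 40 N, if the wrist force passes 120 N, or if a joint passes its speed limit or range.

ROBOT

A 6-joint arm with a two-finger parallel gripper is mounted at the origin on the work surface. World frame = base frame: x ahead of the robot, y to its left, z up, the work surface at z = 0. Lengths are in m, angles in degrees, forces in N, time in s.
With the tool pointing down it reaches from about 0.4 to 0.825 m from the base axis. Payload 7 kg.
Tool frame: the origin (TCP) lies at the very end of the fingers, on their centre line; the grasp point (between the pads) lies hold_point_z behind it (hold_point_z is the distance from the TCP to the grasp point, in m); z points along the fingers, y is the direction in which the jaws open and shut (so a half turn about z gives the same grasp; the last joint's range is limited). The gripper opens to 88 mm and grips with 3 to 60 N. Pads are 19 mm wide; open, the fingers measure 130 mm over their backs; the gripper's body (78 mm by 193 mm) begins 47 mm behind the grasp point.
Start: joints at [86.064, 20.546, 0.682, 0, -70.136, -16.507], TCP at [0.236, 0.632, 0.227] pointing down, gripper open.
Joint ranges: [-176.03, 176.03], [-82.01, 121.73], [-58.28, 71.71], [-173.87, 95.51], [-174.79, -0.11], [-173.66, 173.66]. Speed limits (degrees/s): [136.94, 136.94, 172.46, 180, 180, 180].

INTERFACE

Orientations are given as [roll, pitch, yaw] about the fixed x, y, z axes, in that order (R = Rz(yaw) Ry(pitch) Rx(roll)).
In Python, from plant import get_obs, snapshot, close_job, hold_point_z gives the robot as it stands. The module is installed in compiled form; this text tells all that it offers.
- The arm moves only by the tool jog_arm, never from a script. Its argument "commands" is a list of rows, each a list of 4 numbers: the shift along the world's x, y, z in mm, then the turn about the world's z in degrees. In form: [[x, y, z, turn], ...]. A call has exactly 10 rows; each row shifts and turns the commanded pose from where the row before left it; what a row does not reach is not made up. A row lasts 1/12 s, in which the tool goes at most 41.7 mm and 7.16 degrees, less where a joint would pass 70% of its speed; a pose out of reach is approached as far as the arm can. A call is refused whole if a number of a shift passes 41.7 or a number of a turn 7.16, either way. A call with a gripper value outside its range is refused whole. "fingers" is the finger opening in mm, from 0 to 87.6, set as the call begins (left out, the last holds). The fingers move at their own pace and stop on an object; the grip force is fixed at half the most. Time passes only in rows, so rows that do not move let the fingers close, or fill a call up. It gives the time, the measured TCP pose, the force and the opening at its end, in the units of the state.
- get_obs(): the state, without advancing time (a new reading comes with each control period).
- snapshot(name): name is "scene" or "top" or "wrist"; returns a dict with "image" (384x512x3 uint8, red, green, blue), "fov_y" (degrees; the focal length in pixels is half the picture's height over the tangent of half this angle, whatever the lens; pixels are square), "cx", "cy" (the principal point, pixels), "rvec" (rotation vector, rad) and "tvec" (3), from world to camera coordinates, as OpenCV has them; the wrist camera has in their place "mount" (4x4, takes a point from camera to tool coordinates, whose origin is the TCP and whose axes are the flange's). Camera axes: x right, y down, z forward; pixel columns grow to the right and rows downward; lengths in m; the calibration is good to about 2 mm. A picture is of the moment at which its call begins: read the wrist's pose just before it. There is no depth.
- close_job(): hands the job in, once; it reports no verdict.
The state is a dict: "clock": time; "joint_pos": joint angles; "qvel": joint speeds; "tau": joint torques, N m; "tool_pos": TCP position; "orientation": TCP orientation; "force": force on the tool from outside, world axes, zero at the start; "moment": the same for the moment, N m; "opening": finger opening in m.
Only numpy, scipy, OpenCV 4.12 (cv2) and the standard library are available. Lean on these libraries where they do the work, as an engineer would, in place of code of your own. Each camera call takes 0.05 s, during which the arm holds its last target.

## Working session

There is one attempt and no reset: what is moved stays moved. The work goes in short steps, Python scripts to look and compute and a tool call to move; the robot and the scene stay as the last step left them, time stands still between calls to the robot, and variables do not carry over. Pictures are saved under pics/ and viewed, and the job is handed in when it is done.

Besides the shell and the picture viewer there is one more tool, called after "Request:" as a command line: name --pt "numbers of a row" for each row, then --argument value for the rest. jog_arm: Moves the arm, as the interface text tells. Its arguments: {"type":"object","properties":{"commands":{"type":"array","items":{"type":"array","items":{"type":"number"}}},"fingers":{"type":"number"}},"required":["commands"]}

```bash
mkdir -p pics
cat > h.py <<'E'
import numpy as np, cv2
from plant import get_obs, snapshot, close_job, hold_point_z
from scipy.spatial.transform import Rotation as Ro
def snap(n,f):
    o=get_obs(); s=snapshot(n); cv2.imwrite('pics/'+f,s['image'][:,:,::-1]); s['obs']=o; return s
def cam(s):
    im=s['image'];f=im.shape[0]/2/np.tan(np.radians(s['fov_y'])/2)
    K=np.array([[f,0,s['cx']],[0,f,s['cy']],[0,0,1]])
    if 'mount' in s:
        o=s['obs'];T=np.eye(4);T[:3,:3]=Ro.from_euler('xyz',o['orientation'],degrees=True).as_matrix();T[:3,3]=o['tool_pos']
        M=T@np.array(s['mount']);R=M[:3,:3].T;t=-R@M[:3,3]
    else:
        R=cv2.Rodrigues(np.array(s['rvec'],float))[0];t=np.array(s['tvec'],float).ravel()
    return K,R,t
def plane(s,uv,z):
    K,R,t=cam(s);c=-R.T@t
    d=R.T@np.linalg.inv(K)@np.array([uv[0],uv[1],1.]);return c+d*(z-c[2])/d[2]
def proj(s,p):
    K,R,t=cam(s);q=K@(R@np.array(p)+t);return q[:2]/q[2]
def tri(s1,u1,s2,u2):
    P=[]
    for s in(s1,s2):
        K,R,t=cam(s);P.append(K@np.c_[R,t])
    X=cv2.triangulatePoints(P[0],P[1],np.array(u1,float).reshape(2,1),np.array(u2,float).reshape(2,1));return (X[:3]/X[3]).ravel()
E
python3 - <<'E'
from h import *
import pickle
print(get_obs(), hold_point_z)
d={}
for n in('scene','top','wrist'):
    s=snap(n,n+'0.png');d[n]=s
    print(n,{k:v for k,v in s.items() if k not in('image','obs')})
    im=cv2.resize(s['image'][:,:,::-1],(768,576),interpolation=cv2.INTER_CUBIC);cv2.imwrite('pics/'+n+'0b.png',im)
pickle.dump(d,open('s0.pkl','wb'))
E
```

```text
{'clock': 0.0, 'joint_pos': array([ 8.60646737e+01,  2.05925964e+01,  6.33000177e-01, -1.99951452e-02,
       -7.01364690e+01, -1.65074101e+01]), 'qvel': array([-0.00709943,  0.05430769, -0.00264849, -0.04699604, -0.01010974,
       -0.04453149]), 'tau': array([ 3.24154826e-04, -5.82714415e+01,  2.93053883e+01,  6.99757263e+00,
        7.02723657e-03, -1.67411736e-04]), 'tool_pos': array([0.23560668, 0.63201209, 0.22560411]), 'orientation': array([ 1.79902553e+02, -9.27675439e-03, -2.04495382e+01]), 'force': array([-0.01736087,  0.57975385,  0.04743617]), 'moment': array([ 0.00587393,  0.01087028, -0.01695345]), 'opening': 0.08746544676510877} 0.0188
scene {'fov_y': 49.84220266284813, 'cx': 257.3366573215987, 'cy': 192.88368780479286, 'rvec': array([ 1.75323872,  1.73888817, -0.7408856 ]), 'tvec': array([ 0.00691476, -0.28900571,  1.77126153])}
top {'fov_y': 47.410302221334824, 'cx': 248.36968365317705, 'cy': 191.07265185648566, 'rvec': array([ 2.21751093, -2.16433979,  0.10537596]), 'tvec': array([-0.01151328,  0.55817314,  1.50839372])}
wrist {'fov_y': 67.19979725481562, 'cx': 258.4048992289412, 'cy': 189.2906026115117, 'mount': array([[-7.02389984e-05, -9.68135774e-01, -2.50425872e-01,
         6.81496542e-02],
       [ 9.99998232e-01,  4.02599561e-04, -1.83691049e-03,
        -4.79791867e-04],
       [ 1.87920011e-03, -2.50425558e-01,  9.68134034e-01,
        -1.58352587e-01],
       [ 0.00000000e+00,  0.00000000e+00,  0.00000000e+00,
         1.00000000e+00]])}
```

View pics/scene0b.png

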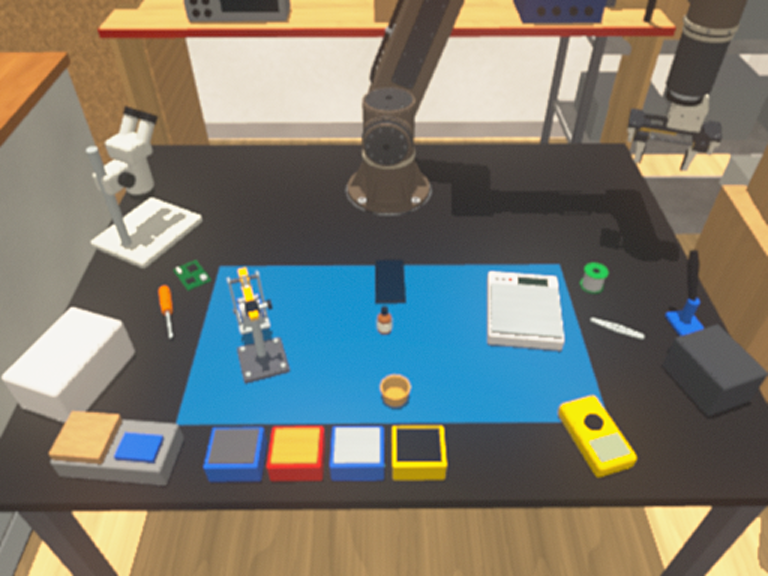

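View pics/top0b.png

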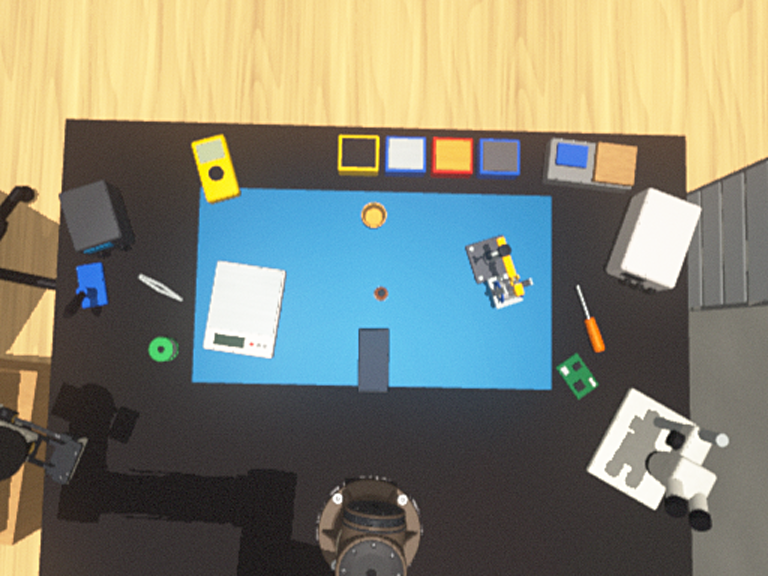

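View pics/wrist0b.png

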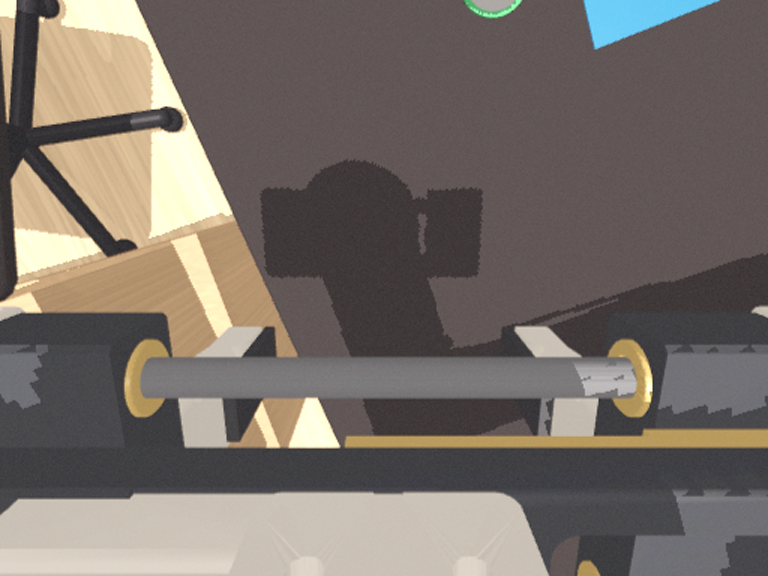

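Run:
```python
from h import *
import pickle
d=pickle.load(open('s0.pkl','rb'))
t=d['top']['image'];s=d['scene']['image']
def crop(im,x0,y0,w,h,k,f): cv2.imwrite('pics/'+f,cv2.resize(im[y0:y0+h,x0:x0+w,::-1],None,fx=k,fy=k,interpolation=cv2.INTER_CUBIC))
crop(t,295,145,75,70,8,'ts.png');crop(t,120,160,90,90,6,'tp.png')
crop(s,140,165,70,100,6,'ss.png');crop(s,310,170,75,70,8,'sp.png')
```

```text
(no output)
```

View pics/ts.png

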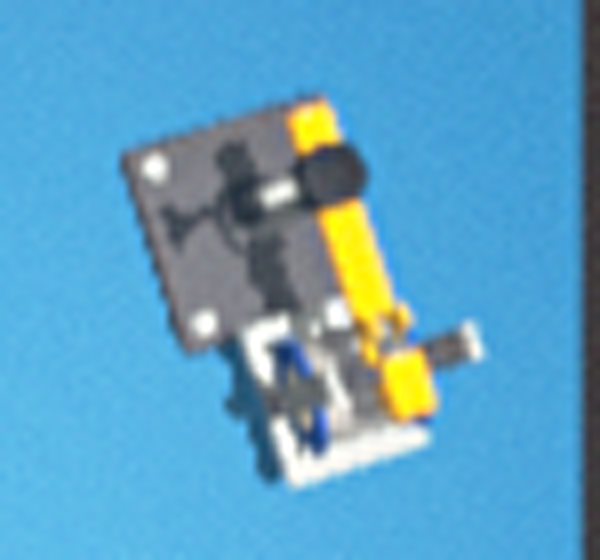

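View pics/tp.png

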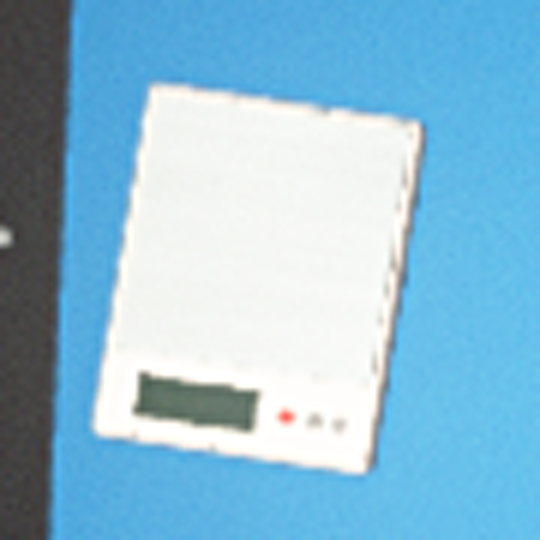

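View pics/ss.png

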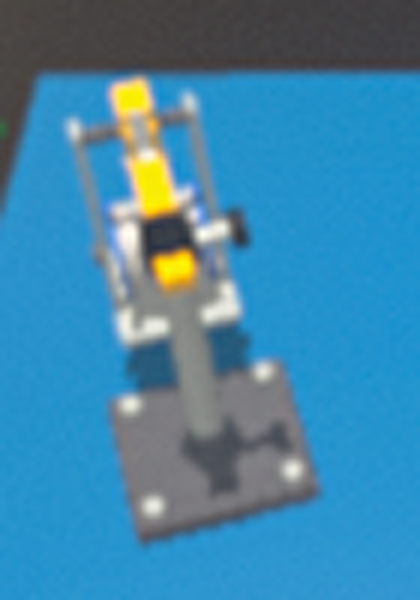

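View pics/sp.png

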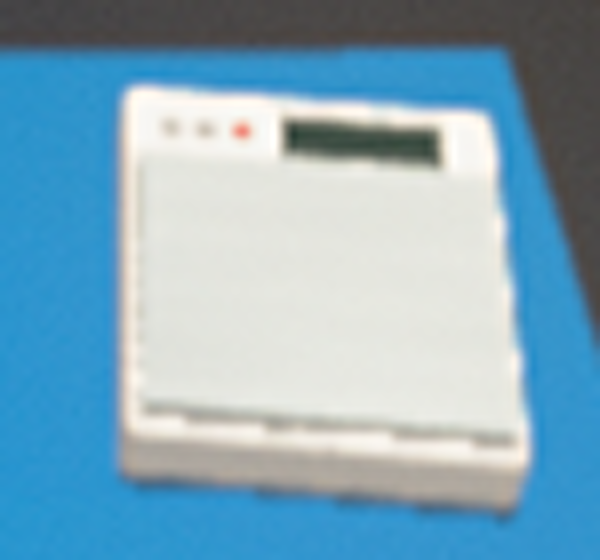

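Run:
```python
from h import *
import pickle
d=pickle.load(open('s0.pkl','rb'))
S,T=d['scene'],d['top']
cs=lambda u,v,x0,y0,k:(x0+(u+.5)/k-.5,y0+(v+.5)/k-.5)
a=plane(S,cs(74,127,140,165,6),.175);b=plane(S,cs(190,102,140,165,6),.175)
print('scene strap tops',a,b,(a+b)/2,np.linalg.norm(a-b),np.degrees(np.arctan2(*(b-a)[1::-1])))
print('top strap R',plane(T,cs(474,342,295,145,8),.175))
print('top nose',plane(T,cs(408,382,295,145,8),.181),'scene nose',plane(S,cs(131,97,140,165,6),.181))
print('top arm far end',plane(T,cs(310,100,295,145,8),.175))
pl=[plane(S,cs(u,v,140,165,6),.012) for u,v in((110,408),(280,362),(320,492),(140,530))]
print('plate',np.round(pl,4).tolist(),np.mean(pl,0))
pt=[plane(T,cs(u,v,295,145,8),.012) for u,v in((122,155),(187,348))];print('plate top',pt)
print('post top',plane(T,cs(332,172,295,145,8),.172))
q=[plane(S,cs(u,v,310,170,8),.044) for u,v in((143,158),(498,182),(520,437),(143,405))]
print('pan S',np.round(q,4).tolist(),np.mean(q,0))
q=[plane(T,cs(u,v,120,160,6),.04) for u,v in((152,85),(423,122),(372,472),(95,433))]
print('scale T',np.round(q,4).tolist(),np.mean(q,0))
```

```text
scene strap tops [ 0.56546236 -0.32788891  0.175     ] [ 0.54735217 -0.27248711  0.175     ] [ 0.55640726 -0.30018801  0.175     ] 0.058286692877553885 108.10195611745065
top strap R [ 0.56667554 -0.32852278  0.175     ]
top nose [ 0.54967157 -0.3009528   0.181     ] scene nose [ 0.5499685 -0.3009047  0.181    ]
top arm far end [ 0.66153687 -0.26258916  0.175     ]
plate [[0.61, -0.3298, 0.012], [0.5779, -0.2429, 0.012], [0.6679, -0.2119, 0.012], [0.6917, -0.301, 0.012]] [ 0.63686767 -0.27139404  0.012     ]
plate top [array([ 0.66101896, -0.21383154,  0.012     ]), array([ 0.57585414, -0.24371074,  0.012     ])]
post top [ 0.63336816 -0.27225355  0.172     ]
pan S [[0.4471, 0.2303, 0.044], [0.4632, 0.3797, 0.044], [0.6084, 0.3582, 0.044], [0.5902, 0.2117, 0.044]] [0.52722616 0.29496946 0.044     ]
scale T [[0.6079, 0.3607, 0.04], [0.5905, 0.2046, 0.04], [0.3895, 0.2268, 0.04], [0.4079, 0.3847, 0.04]] [0.49893133 0.29421624 0.04      ]
```

Request:
jog_arm --pt "8 -15 5 -3" --pt "12 -31 5 -5" --pt "12 -31 5 -5" --pt "12 -31 5 -5" --pt "12 -31 5 -5" --pt "12 -31 5 -5" --pt "12 -31 5 -5" --pt "12 -31 5 -5" --pt "12 -31 5 -5" --pt "12 -31 5 -5"

```text
clock: 0.98
tool_pos: [0.3519, 0.3367, 0.2767]
orientation: [180.0, 0.0, -68.7]
force: [0.8, -0.6, 0.2]
opening: 0.0876
```

Request:
jog_arm --pt "12 -31 5 -5" --pt "12 -31 5 -5" --pt "12 -31 5 -5" --pt "12 -31 5 -5" --pt "12 -31 5 -5" --pt "12 -31 0 -5" --pt "12 -31 0 -5" --pt "12 -31 0 -5" --pt "12 -31 0 -5" --pt "12 -31 0 -5"

```text
clock: 1.82
tool_pos: [0.4718, 0.0268, 0.3017]
orientation: [-180.0, 0.0, -118.7]
force: [0.0, 1.2, -0.8]
opening: 0.0875
```

Request:
jog_arm --pt "12 -31 0 -5" --pt "12 -31 0 -5" --pt "12 -31 0 -5" --pt "12 -31 0 -5" --pt "12 -31 0 -5" --pt "12 -31 0 -5" --pt "12 -31 0 -5" --pt "12 -31 0 -5" --pt "12 -31 0 -3" --pt "6 -16 0 0"

```text
clock: 2.65
tool_pos: [0.5862, -0.2696, 0.3004]
orientation: [180.0, -0.1, -161.7]
force: [0.1, 0.9, -0.1]
opening: 0.0876
```

Run:
```python
from h import *
import pickle
s=snap('wrist','w1.png');pickle.dump(s,open('w1.pkl','wb'));print(s['obs']['tool_pos'],s['obs']['orientation'],s['obs']['joint_pos'])
cv2.imwrite('pics/w1b.png',cv2.resize(s['image'][:,:,::-1],(768,576),interpolation=cv2.INTER_CUBIC))
print(proj(s,[.5565,-.3003,.169]))
```

```text
[ 0.58621756 -0.26955861  0.30037848] [ 1.79978370e+02 -8.97868579e-02 -1.61734946e+02] [-7.38915828e+00  1.57960484e+01  3.42436746e+00  1.98284218e-02
 -7.77186201e+01 -6.43500377e+01]
[238.26102556 143.52965593]
```

View pics/w1b.png

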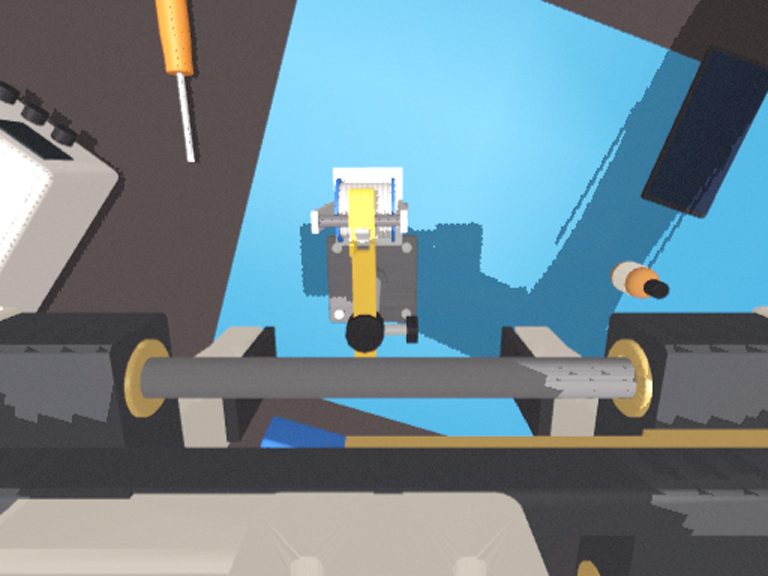

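Run:
```python
from h import *
import pickle
s=pickle.load(open('w1.pkl','rb'))
cv2.imwrite('pics/w1c.png',cv2.resize(s['image'][105:165,195:285,::-1],None,fx=8,fy=8,interpolation=cv2.INTER_CUBIC))
```

```text
(no output)
```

View pics/w1c.png

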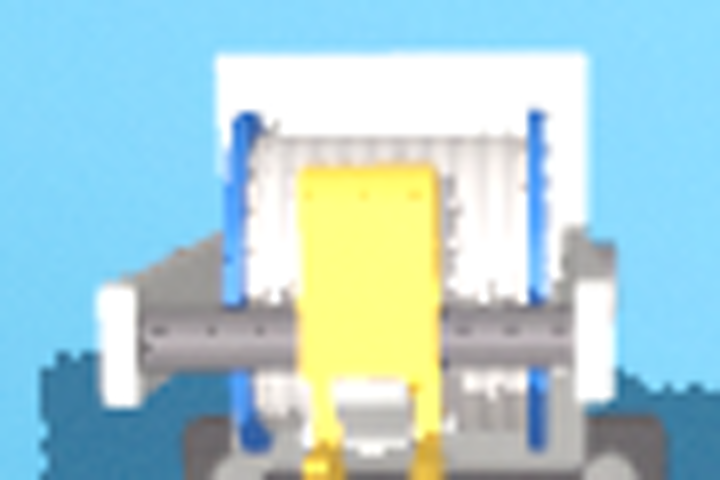

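Run:
```python
from h import *
import pickle
s=pickle.load(open('w1.pkl','rb'))
cs=lambda u,v:(195+(u+.5)/8-.5,105+(v+.5)/8-.5)
a=plane(s,cs(118,346),.176);b=plane(s,cs(595,340),.176);m=(a+b)/2
print(a,b,m,np.linalg.norm(a-b),np.degrees(np.arctan2(*(b-a)[:2][::-1])))
c=plane(s,cs(142,339),.169);d=plane(s,cs(572,333),.169);print('bar',(c+d)/2,np.linalg.norm(c-d),np.degrees(np.arctan2(*(d-c)[:2][::-1])))
n1=plane(s,cs(370,165),.181);n2=plane(s,cs(370,378),.181);print('nose',n1,n2,np.linalg.norm(n1-n2),np.degrees(np.arctan2(*(n2-n1)[:2][::-1])))
e=plane(s,cs(301,260),.181);f=plane(s,cs(439,260),.181);print('nosew',(e+f)/2,np.linalg.norm(e-f))
B=plane(s,(365/1.5,330/1.5),.172);print('post',B)
u=np.array([np.cos(np.radians(18.5)),np.sin(np.radians(18.5))])
hm=n1[:2]+19*.001*u; print('hook mid',hm,'bar rel x mm',((c+d)[:2]/2-hm)@u*1000,(m[:2]-hm)@u*1000)
```

```text
[ 0.56849398 -0.32562945  0.176     ] [ 0.54959881 -0.27066609  0.176     ] [ 0.5590464  -0.29814777  0.176     ] 0.058120553393470595 108.97181483195418
bar [ 0.55908131 -0.29853673  0.169     ] 0.053651882350869554 109.04979718610073
nose [ 0.53804508 -0.30268936  0.181     ] [ 0.56190235 -0.29522131  0.181     ] 0.024998820862634528 17.381712058661467
nosew [ 0.54855041 -0.2994006   0.181     ] 0.01636543454031317
post [ 0.63094546 -0.27136816  0.172     ]
hook mid [ 0.55606323 -0.29666057] bar rel x mm 2.266811071439089 2.3571161008584154
```

Request:
jog_arm --pt "-4 -4 -8 0.7" --pt "-4 -4 -12 0" --pt "-4 -4 -12 0" --pt "-4 -4 -12 0" --pt "-4 -4 -12 0" --pt "-4 -4 -12 0" --pt "-3 -3 -9 0" --pt "-1 -2 -6 0" --pt "0 0 -2 0" --pt "0 0 0 0"

```text
clock: 3.53
tool_pos: [0.5576, -0.2953, 0.2162]
orientation: [180.0, -0.0, -160.7]
force: [-1.0, 0.2, 0.9]
opening: 0.0876
```

Run:
```python
from h import *
import pickle
s=snap('wrist','w2.png');pickle.dump(s,open('w2.pkl','wb'));print(s['obs']['tool_pos'],s['obs']['orientation'])
print(proj(s,[.559,-.2984,.169]))
cv2.imwrite('pics/w2c.png',cv2.resize(s['image'][120:240,160:340,::-1],None,fx=4,fy=4,interpolation=cv2.INTER_CUBIC))
```

```text
[ 0.5576148  -0.29531081  0.21623296] [ 1.7998358e+02 -2.5660728e-02 -1.6072609e+02]
[253.82114443 206.06209799]
```

View pics/w2c.png

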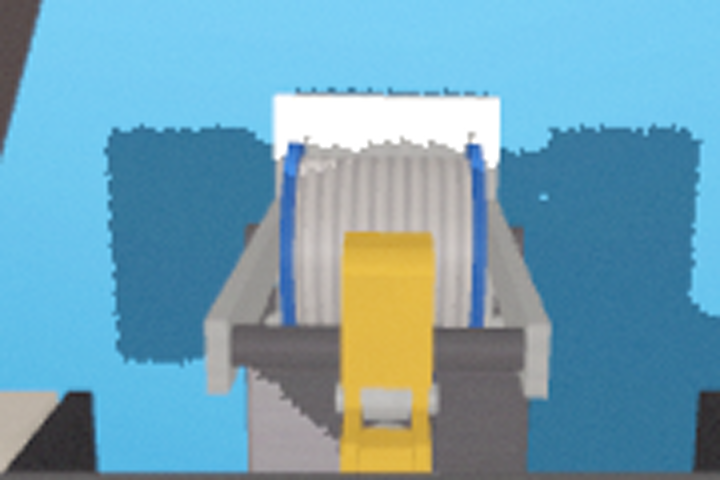

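Run:
```python
from h import *
import pickle
s=pickle.load(open('w2.pkl','rb'))
cs=lambda u,v:(160+(u+.5)/4-.5,120+(v+.5)/4-.5)
a=plane(s,cs(219,357),.176);b=plane(s,cs(538,359),.176)
c=plane(s,cs(233,346),.169);d=plane(s,cs(525,347),.169)
n=plane(s,cs(388,233),.181)
for p,q in((a,b),(c,d)):print((p+q)/2,np.linalg.norm(p-q),np.degrees(np.arctan2(*(q-p)[:2][::-1])))
u=np.array([np.cos(np.radians(18.8)),np.sin(np.radians(18.8))])
print(n, ((c+d)[:2]/2-n[:2])@u*1000-19)
print(proj(s,s['obs']['tool_pos']))
```

```text
[ 0.55891064 -0.29798479  0.176     ] 0.05769336450368827 108.87364046598695
[ 0.55900072 -0.29795518  0.169     ] 0.054526634383655154 109.04636550252884
[ 0.53545398 -0.30430994  0.181     ] 5.338423685112783
[258.3958594  230.42820145]
```

Request:
jog_arm --pt "1 -2 -8 -0.3" --pt "0.5 -1 -10 0" --pt "0 0 -10 0" --pt "0 0 -10 0" --pt "0 0 -10 0" --pt "0 0 -10 0" --pt "0 0 -8 0" --pt "0 0 -6 0" --pt "0 0 -3 0" --pt "0 0 -1 0"

```text
clock: 4.42
tool_pos: [0.5591, -0.2985, 0.1399]
orientation: [180.0, -0.0, -161.0]
force: [-0.3, -0.3, -0.8]
opening: 0.0879
```

Request:
jog_arm --pt "0 0 0 0" --pt "0 0 0 0" --pt "0 0 0 0" --pt "0 0 0 0" --pt "0 0 0 0" --pt "0 0 0 0" --pt "0 0 0 0" --pt "0 0 0 0" --pt "0 0 0 0" --pt "0 0 0 0" --fingers 50

```text
clock: 5.25
tool_pos: [0.5594, -0.2986, 0.1409]
orientation: [-180.0, 0.0, -161.0]
force: [-0.3, 1.6, 4.5]
opening: 0.0617
```

Run:
```python
from h import *
import pickle
s=snap('wrist','w3.png');pickle.dump(s,open('w3.pkl','wb'));o=s['obs'];print(o['tool_pos'],o['orientation'],o['force'],o['moment'],o['opening'])
cv2.imwrite('pics/w3c.png',cv2.resize(s['image'][100:384,100:420,::-1],None,fx=2,fy=2,interpolation=cv2.INTER_CUBIC))
```

```text
[ 0.55944819 -0.29861156  0.14093203] [-1.79977550e+02  2.17214124e-02 -1.61033928e+02] [-0.32708571  1.59514432  4.45748485] [0.31437971 0.05430661 0.05559246] 0.0616974427413419
```

View pics/w3c.png

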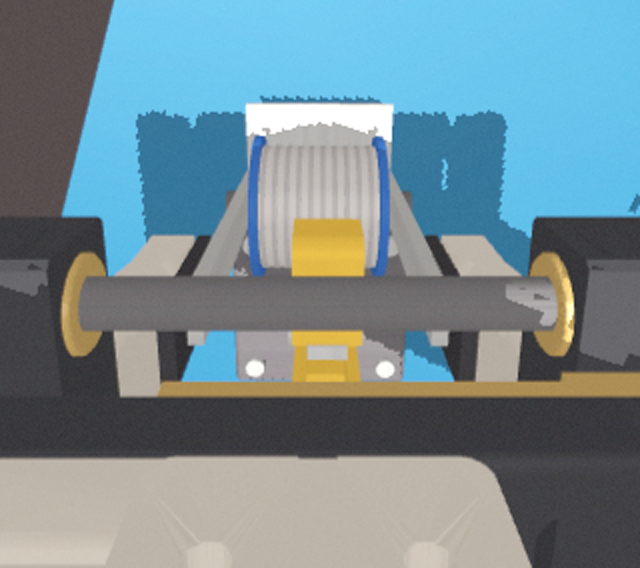

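Request:
jog_arm --pt "0 0 0.3 0" --pt "0 0 0.3 0" --pt "0 0 0.3 0" --pt "0 0 0.3 0" --pt "0 0 0.3 0" --pt "0 0 0 0" --pt "0 0 0 0" --pt "0 0 0 0" --pt "0 0 0 0" --pt "0 0 0 0"

```text
clock: 6.13
tool_pos: [0.5592, -0.2985, 0.1419]
orientation: [180.0, -0.0, -161.0]
force: [-0.4, -0.9, -2.6]
opening: 0.0616
```

```bash
cat > st.py <<'E'
from h import *
o=get_obs();u=np.array([np.cos(np.radians(19)),np.sin(np.radians(19))]);v=np.array([-u[1],u[0]])
p=o['tool_pos'];f=o['force']
print('t',round(o['clock'],2),'sx %.2f sy %.2f z %.2f'%((p[:2]-[.5594,-.2986])@u*1e3,(p[:2]-[.5594,-.2986])@v*1e3,p[2]*1e3),'Fx %.1f Fy %.1f Fz %.1f'%(f[:2]@u,f[:2]@v,f[2]),'M',np.round(o['moment'],2),'rpy',np.round(o['orientation'],2),o['opening'])
E
python3 st.py
```

```text
t 6.13 sx -0.20 sy 0.18 z 141.94 Fx -0.7 Fy -0.8 Fz -2.6 M [ 0.09 -0.2  -0.05] rpy [ 1.7999e+02 -1.0000e-02 -1.6104e+02] 0.06164588277027258
```

Request:
jog_arm --pt "0 0 0.3 0" --pt "0.47 0.16 0 0" --pt "0.47 0.16 0 0" --pt "0.47 0.16 0 0" --pt "0.47 0.16 0 0" --pt "0 0 0 0" --pt "0 0 0 0" --pt "0 0 0 0" --pt "0 0 0 0" --pt "0 0 0 0"

```text
clock: 6.97
tool_pos: [0.5611, -0.2979, 0.1423]
orientation: [180.0, -0.0, -161.0]
force: [-0.5, 0.5, -3.3]
opening: 0.0616
```

```bash
python3 st.py
```

```text
t 6.97 sx 1.85 sy 0.10 z 142.34 Fx -0.3 Fy 0.6 Fz -3.3 M [ 0.08 -0.13 -0.03] rpy [ 180.     -0.   -161.04] 0.061633511042288085
```

Request:
jog_arm --pt "0.47 0.16 0 0" --pt "0.47 0.16 0 0" --pt "0.47 0.16 0 0" --pt "0.47 0.16 0 0" --pt "0 0 0 0" --pt "0 0 0 0" --pt "0 0 0 0" --pt "0 0 0 0" --pt "0 0 0 0" --pt "0 0 0 0"

```text
clock: 7.8
tool_pos: [0.5629, -0.2973, 0.1423]
orientation: [180.0, -0.0, -161.0]
force: [-0.2, -1.0, -3.6]
opening: 0.0617
```

```bash
python3 st.py
```

```text
t 7.8 sx 3.74 sy 0.10 z 142.32 Fx -0.5 Fy -0.9 Fz -3.6 M [-0.17  0.27  0.02] rpy [ 1.7999e+02 -1.0000e-02 -1.6105e+02] 0.06170469275817143
```

Request:
jog_arm --pt "0.47 0.16 0 0" --pt "0.47 0.16 0 0" --pt "0.47 0.16 0 0" --pt "0.47 0.16 0 0" --pt "0 0 0 0" --pt "0 0 0 0" --pt "0 0 0 0" --pt "0 0 0 0" --pt "0 0 0 0" --pt "0 0 0 0"

```text
clock: 8.63
tool_pos: [0.5635, -0.2969, 0.1421]
orientation: [179.9, -0.1, -161.1]
force: [-5.9, -2.4, -1.8]
opening: 0.0618
```

```bash
python3 st.py
```

```text
t 8.63 sx 4.47 sy 0.29 z 142.06 Fx -6.3 Fy -0.3 Fz -1.8 M [-0.72  1.72 -0.  ] rpy [ 1.7995e+02 -1.3000e-01 -1.6107e+02] 0.0617641401957615
```

Request:
jog_arm --pt "0.47 0.16 0 0" --pt "0.47 0.16 0 0" --pt "0.47 0.16 0 0" --pt "0.47 0.16 0 0" --pt "0.47 0.16 0 0" --pt "0.47 0.16 0 0" --pt "0 0 0 0" --pt "0 0 0 0" --pt "0 0 0 0" --pt "0 0 0 0"

```text
clock: 9.47
tool_pos: [0.5659, -0.2961, 0.1422]
orientation: [179.9, -0.2, -161.1]
force: [-7.3, -2.8, -0.8]
opening: 0.0619
```

```bash
python3 st.py
```

```text
t 9.47 sx 7.02 sy 0.28 z 142.25 Fx -7.8 Fy -0.3 Fz -0.8 M [-0.74  2.26  0.01] rpy [ 1.7994e+02 -1.7000e-01 -1.6107e+02] 0.061949961992363224
```

Request:
jog_arm --pt "0.47 0.16 0 0" --pt "0.47 0.16 0 0" --pt "0.47 0.16 0 0" --pt "0.47 0.16 0 0" --pt "0 0 0 0" --pt "0 0 0 0" --pt "0 0 0 0" --pt "0 0 0 0" --pt "0 0 0 0" --pt "0 0 0 0"

```text
clock: 10.3
tool_pos: [0.5677, -0.2955, 0.1425]
orientation: [180.0, -0.2, -161.1]
force: [-8.0, -2.4, 1.1]
opening: 0.0619
```

```bash
python3 st.py
```

```text
t 10.3 sx 8.89 sy 0.22 z 142.53 Fx -8.3 Fy 0.3 Fz 1.1 M [-0.64  2.61  0.02] rpy [ 179.95   -0.18 -161.07] 0.06189855888809466
```

```bash
python3 - <<'E'
from h import *
import pickle
s=snap('wrist','w4.png');pickle.dump(s,open('w4.pkl','wb'))
z=snap('scene','sc4.png')
a=cv2.resize(s['image'][130:280,160:340,::-1],(432,360),interpolation=cv2.INTER_CUBIC)
b=cv2.resize(z['image'][165:265,140:210,::-1],(252,360),interpolation=cv2.INTER_CUBIC)
cv2.imwrite('pics/m4.png',np.hstack([a,b]))
E
python3 st.py
```

```text
t 10.4 sx 8.90 sy 0.24 z 142.52 Fx -8.5 Fy 0.1 Fz 0.7 M [-0.68  2.7   0.04] rpy [ 179.95   -0.18 -161.07] 0.06163284289547723
```

View pics/m4.png

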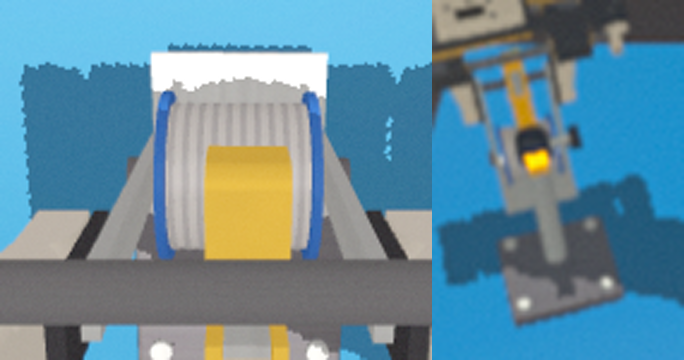

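Request:
jog_arm --pt "0.28 0.1 0 0" --pt "0.28 0.1 0 0" --pt "0 0 0 0" --pt "0.28 0.1 0 0" --pt "0 0 0 0" --pt "0 0 0 0" --pt "0 0 0 0" --pt "0 0 0 0" --pt "0 0 0 0" --pt "0 0 0 0"

```text
clock: 11.23
tool_pos: [0.5678, -0.2954, 0.1425]
orientation: [179.9, -0.2, -161.1]
force: [-10.1, -2.6, 2.5]
opening: 0.0618
```

```bash
python3 st.py
```

```text
t 11.23 sx 9.01 sy 0.28 z 142.50 Fx -10.5 Fy 0.8 Fz 2.5 M [-0.97  3.43 -0.  ] rpy [ 179.93   -0.25 -161.08] 0.06179478752993537
```

Request:
jog_arm --pt "0.2 0.1 0 0" --pt "0 0 0 0" --pt "0 0 0.5 0" --pt "0 0 0.5 0" --pt "0 0 0.5 0" --pt "0 0 0.5 0" --pt "0 0 0.5 0" --pt "0 0 0.5 0" --pt "0 0 0 0" --pt "0 0 0 0"

```text
clock: 12.07
tool_pos: [0.5675, -0.2948, 0.1437]
orientation: [179.8, -0.3, -161.1]
force: [-7.8, -3.4, -5.1]
opening: 0.062
```

```bash
python3 st.py
```

```text
t 12.07 sx 8.91 sy 0.96 z 143.75 Fx -8.4 Fy -0.7 Fz -5.1 M [-1.2   2.64  0.03] rpy [ 179.83   -0.32 -161.11] 0.06204860550440757
```

Request:
jog_arm --pt "0.28 0.1 0 0" --pt "0.28 0.1 0 0" --pt "0 0 0 0" --pt "0 0 0 0" --pt "0 0 0 0" --pt "0 0 0 0" --pt "0 0 0 0" --pt "0 0 0 0" --pt "0 0 0 0" --pt "0 0 0 0"

```text
clock: 12.9
tool_pos: [0.5675, -0.2948, 0.1437]
orientation: [179.8, -0.4, -161.1]
force: [-9.3, -4.7, -5.7]
opening: 0.0619
```

```bash
python3 st.py
```

```text
t 12.9 sx 8.94 sy 0.98 z 143.70 Fx -10.3 Fy -1.4 Fz -5.7 M [-1.41  3.12  0.02] rpy [ 179.81   -0.37 -161.11] 0.06192693240600987
```

Request:
jog_arm --pt "0 0 0.4 0" --pt "0 0 0.4 0" --pt "0 0 0 0" --pt "0 0 0 0" --pt "0 0 0 0" --pt "0 0 0 0" --pt "0 0 0 0" --pt "0 0 0 0" --pt "0 0 0 0" --pt "0 0 0 0"

```text
clock: 13.73
tool_pos: [0.5674, -0.2946, 0.1441]
orientation: [179.8, -0.4, -161.1]
force: [-8.9, -4.5, -7.7]
opening: 0.0618
```

```bash
python3 st.py
```

```text
t 13.73 sx 8.90 sy 1.18 z 144.14 Fx -9.9 Fy -1.3 Fz -7.7 M [-1.46  2.97  0.03] rpy [ 179.79   -0.38 -161.12] 0.06178714316265094
```

Run:
```python
from h import *
import pickle
s=snap('wrist','w5.png');pickle.dump(s,open('w5.pkl','wb'))
w4=pickle.load(open('w4.pkl','rb'))
a=cv2.resize(s['image'][150:300,170:330,::-1],(640,600),interpolation=cv2.INTER_CUBIC)
cv2.imwrite('pics/m5.png',a)
```

```text
(no output)
```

View pics/m5.png

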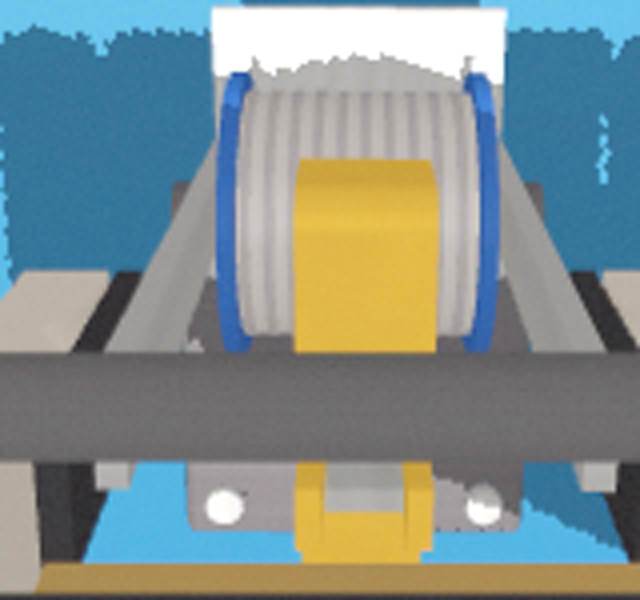

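Request:
jog_arm --pt "0 0 0.4 0" --pt "0 0 0.4 0" --pt "0 0 0 0" --pt "0 0 0 0" --pt "0 0 0 0" --pt "0 0 0 0" --pt "0 0 0 0" --pt "0 0 0 0" --pt "0 0 0 0" --pt "0 0 0 0"

```text
clock: 14.62
tool_pos: [0.5674, -0.2944, 0.1449]
orientation: [179.8, -0.4, -161.1]
force: [-9.8, -3.4, -7.5]
opening: 0.0618
```

```bash
python3 st.py
```

```text
t 14.62 sx 8.90 sy 1.36 z 144.87 Fx -10.4 Fy 0.0 Fz -7.5 M [-1.2   2.94  0.03] rpy [ 179.77   -0.39 -161.12] 0.061815294564418505
```

Request:
jog_arm --pt "0 0 0.8 0" --pt "0 0 0.8 0" --pt "0 0 0.8 0" --pt "0 0 0.8 0" --pt "0 0 0.8 0" --pt "0 0 0 0" --pt "0 0 0 0" --pt "0 0 0 0" --pt "0 0 0 0" --pt "0 0 0 0"

```text
clock: 15.45
tool_pos: [0.5673, -0.2942, 0.1488]
orientation: [179.8, -0.4, -161.1]
force: [-9.0, -2.3, -6.9]
opening: 0.0618
```

```bash
python3 st.py
```

```text
t 15.45 sx 8.92 sy 1.54 z 148.81 Fx -9.3 Fy 0.8 Fz -6.9 M [-0.84  3.13  0.  ] rpy [ 179.76   -0.39 -161.12] 0.06179950326101331
```

Request:
jog_arm --pt "0.1 0 0.9 0" --pt "0.1 0 0.9 0" --pt "0 0 0.9 0" --pt "0 0 0.9 0" --pt "0 0 0.9 0" --pt "0 0 0.9 0" --pt "0 0 0.9 0" --pt "0 0 0 0" --pt "0 0 0 0" --pt "0 0 0 0"

```text
clock: 16.28
tool_pos: [0.5673, -0.2942, 0.1551]
orientation: [179.7, -0.4, -161.1]
force: [-9.5, -2.1, -7.2]
opening: 0.0622
```

```bash
python3 st.py
```

```text
t 16.28 sx 8.93 sy 1.53 z 155.06 Fx -9.6 Fy 1.1 Fz -7.2 M [-0.86  3.29 -0.  ] rpy [ 179.75   -0.41 -161.12] 0.06217057008199801
```

Request:
jog_arm --pt "0 0 0.8 0" --pt "0 0 0.8 0" --pt "0 0 0.8 0" --pt "0 0 0.8 0" --pt "0 0 0.8 0" --pt "0 0 0.8 0" --pt "0 0 0.8 0" --pt "0 0 0.8 0" --pt "0 0 0.8 0" --pt "0 0 0.8 0"

```text
clock: 17.12
tool_pos: [0.5717, -0.2943, 0.1654]
orientation: [-180.0, 0.0, -161.0]
force: [-0.1, -1.2, -2.3]
opening: 0.0617
```

```bash
python3 st.py
```

```text
t 17.12 sx 13.02 sy 0.05 z 165.42 Fx -0.5 Fy -1.1 Fz -2.3 M [ 0.02 -0.12  0.03] rpy [-1.7999e+02  2.0000e-02 -1.6103e+02] 0.06165550917951918
```

Request:
jog_arm --pt "0 0 1.5 0" --pt "-1 -0.3 1 0" --pt "-2.8 -1 0 0" --pt "-4.7 -1.6 0 0" --pt "-4.7 -1.6 0 0" --pt "-4.7 -1.6 0 0" --pt "-4.7 -1.6 0 0" --pt "-4.7 -1.6 0 0" --pt "-2.8 -1 0 0" --pt "-1 -0.3 0 0"

```text
clock: 17.95
tool_pos: [0.5397, -0.3053, 0.1679]
orientation: [180.0, 0.0, -161.1]
force: [0.7, 0.4, -2.5]
opening: 0.0618
```

```bash
python3 st.py
```

```text
t 17.95 sx -20.81 sy 0.12 z 167.89 Fx 0.8 Fy 0.1 Fz -2.5 M [ 0.14 -0.16  0.05] rpy [ 180.      0.   -161.07] 0.06183398577359864
```

Request:
jog_arm --pt "-3 -1 0 0" --pt "-6 -2 0 0" --pt "-9 -3 0 0" --pt "-9 -3 0 0" --pt "-9 -3 0 0" --pt "-9 -3 0 0" --pt "-9 -3 0 0" --pt "-6 -2 0 0" --pt "-3 -1 0 0" --pt "-1 0 0 0"

```text
clock: 18.78
tool_pos: [0.4757, -0.3263, 0.168]
orientation: [-180.0, 0.0, -161.1]
force: [0.4, -1.0, -2.7]
opening: 0.0618
```

```bash
python3 st.py
python3 - <<'E'
from h import *
import pickle
d=[snap(n,n+'6.png') for n in('wrist','scene','top')];pickle.dump(d,open('s6.pkl','wb'))
a=cv2.resize(d[0]['image'][:,:,::-1],(480,360));b=cv2.resize(d[1]['image'][120:280,90:250,::-1],(300,300),interpolation=cv2.INTER_CUBIC)
c=np.zeros((360,780,3),np.uint8);c[:,:480]=a;c[:300,480:]=b;cv2.imwrite('pics/m6.png',c)
E
```

```text
t 18.78 sx -88.17 sy 1.01 z 167.96 Fx 0.0 Fy -1.1 Fz -2.7 M [ 0.08 -0.27  0.08] rpy [-1.7999e+02  1.0000e-02 -1.6108e+02] 0.06175496645851455
```

View pics/m6.png

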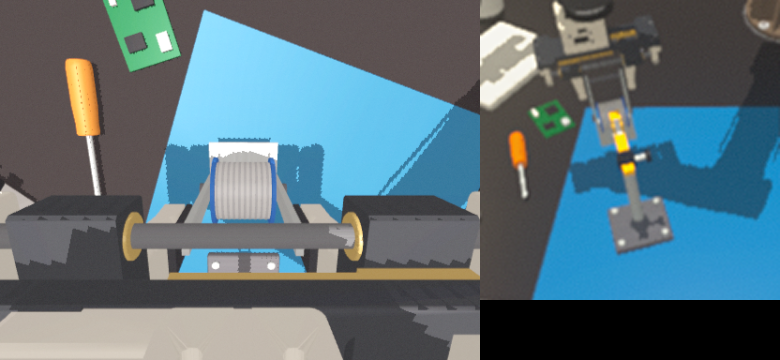

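Request:
jog_arm --pt "1 6 4 0" --pt "2 12 8 -1" --pt "3 18 10 -1" --pt "3 23 10 -1" --pt "3 23 10 -1" --pt "3 23 10 -1" --pt "3 23 10 -1" --pt "3 23 10 -1" --pt "3 23 6 -1" --pt "3 23 4 -1"

```text
clock: 19.77
tool_pos: [0.5039, -0.1273, 0.2511]
orientation: [-180.0, 0.1, -170.1]
force: [-0.6, -0.5, -3.5]
opening: 0.062
```

Request:
jog_arm --pt "3 23 0 -1" --pt "3 23 0 -1" --pt "3 23 0 -1" --pt "3 23 0 -1" --pt "3 23 0 -1" --pt "3 23 0 -1" --pt "3 23 0 -1" --pt "3 23 0 -1" --pt "3 23 0 -1" --pt "3 23 0 -1"

```text
clock: 20.6
tool_pos: [0.5332, 0.1028, 0.2501]
orientation: [180.0, 0.0, 179.9]
force: [0.2, -0.3, -3.7]
opening: 0.0615
```

Request:
jog_arm --pt "5 23 0 -1" --pt "5 23 0 -1" --pt "5 23 0 -1" --pt "5 23 0 -1" --pt "5 23 0 -1" --pt "4 23 0 -1" --pt "3 23 0 -1" --pt "2 18 0 0" --pt "1 12 0 0" --pt "0 6 0 0"

```text
clock: 21.43
tool_pos: [0.5682, 0.2998, 0.2494]
orientation: [-180.0, -0.0, 173.1]
force: [-0.1, -0.3, -4.2]
opening: 0.0617
```

```bash
python3 st.py
python3 - <<'E'
from h import *
import pickle
d=[snap(n,n+'7.png') for n in('wrist','scene')];pickle.dump(d,open('s7.pkl','wb'))
print(d[0]['obs']['tool_pos'])
cv2.imwrite('pics/w7b.png',cv2.resize(d[0]['image'][:,:,::-1],(768,576),interpolation=cv2.INTER_CUBIC))
E
```

```text
t 21.43 sx 203.09 sy 562.90 z 249.38 Fx -0.2 Fy -0.2 Fz -4.2 M [-0.   -0.18  0.02] rpy [-1.7998e+02 -2.0000e-02  1.7306e+02] 0.061713744422701076
[0.56815985 0.29975434 0.2493805 ]
```

View pics/w7b.png

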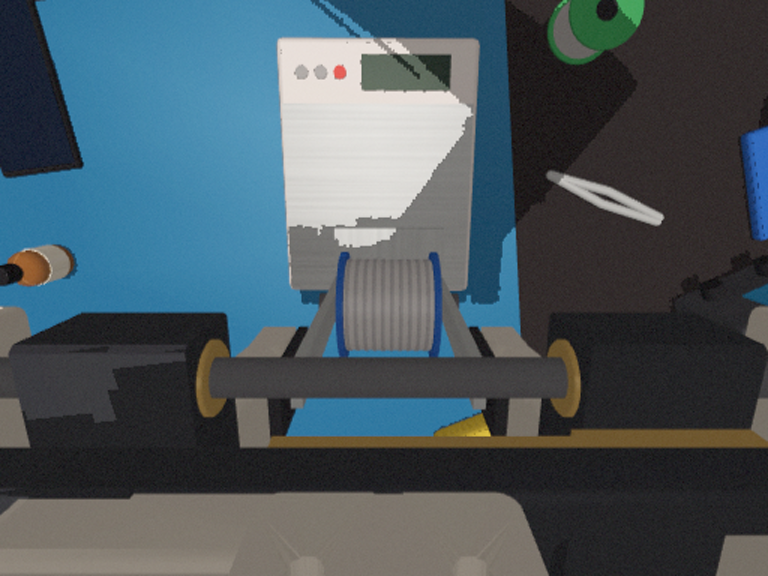

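Run:
```python
from h import *
import pickle
s=pickle.load(open('s7.pkl','rb'))[0]
c=s['image'][20:210,175:335,::-1]
c=cv2.convertScaleAbs(cv2.resize(c,None,fx=4,fy=4,interpolation=cv2.INTER_CUBIC),alpha=1.0)
cv2.imwrite('pics/w7c.png',c[:600]);cv2.imwrite('pics/w7d.png',c[300:])
```

```text
(no output)
```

View pics/w7c.png

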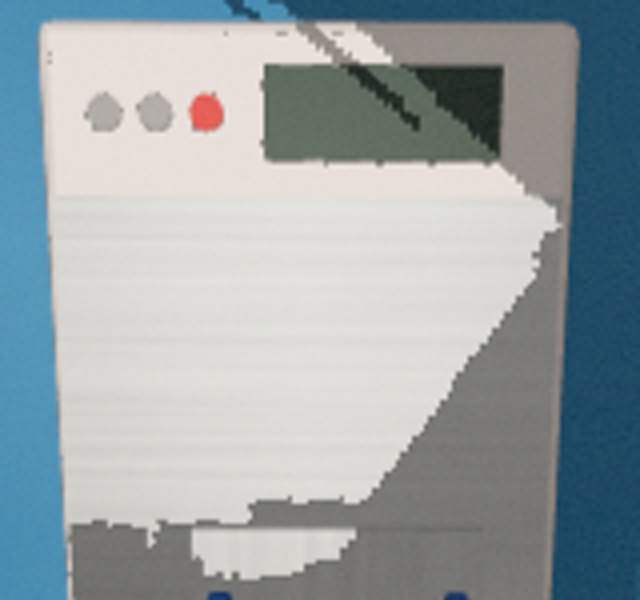

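View pics/w7d.png

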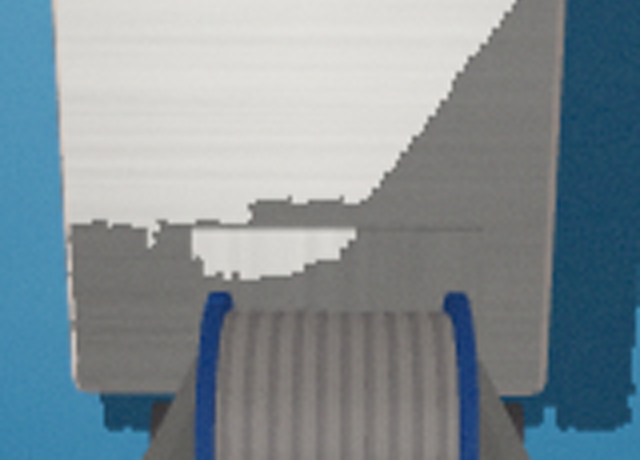

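Run:
```python
from h import *
import pickle
s=pickle.load(open('s7.pkl','rb'))[0]
cs=lambda u,v:(175+(u+.5)/4-.5,20+(v+.5)/4-.5)
q=[plane(s,cs(u,v),.044) for u,v in((54,197),(566,199),(548,685),(74,684))]
print(np.round(q,4).tolist(),np.mean(q,0),[np.linalg.norm(q[i]-q[i-1]) for i in range(4)])
f=lambda a,b:np.degrees(np.arctan2(*(b-a)[:2][::-1]))
print(f(q[0],q[3]),f(q[1],q[2]),f(q[0],q[1])-90,f(q[3],q[2])-90)
o=s['obs'];T=o['tool_pos'];yaw=np.radians(173.06);R=np.array([[np.cos(yaw),-np.sin(yaw)],[np.sin(yaw),np.cos(yaw)]])
for u,v in((191,528),(484,528)):
    p=plane(s,cs(u,v),T[2]-.086);print('foot front tool xy(unflipped y)',R.T@(p[:2]-T[:2]))
```

```text
[[0.4417, 0.2329, 0.044], [0.4603, 0.3819, 0.044], [0.6071, 0.3657, 0.044], [0.5881, 0.2125, 0.044]] [0.52428672 0.29824471 0.044     ] [np.float64(0.14780117317510053), np.float64(0.150196357887567), np.float64(0.14765121827346145), np.float64(0.15436582741217234)]
-7.939980944182578 -6.322813015415738 -7.1403016315911145 -7.084408069800801
foot front tool xy(unflipped y) [0.03559134 0.02981021]
foot front tool xy(unflipped y) [ 0.03558079 -0.03210431]
```

Request:
jog_arm --pt "-3 0 -5 0" --pt "-6 0 -12 0" --pt "-6 -1 -13 0" --pt "-6 -1 -13 0" --pt "-6 -1 -13 0" --pt "-6 -1 -13 0" --pt "-5 0 -13 0" --pt "-3 0 -10 0" --pt "-1.5 0 -5 0" --pt "0 0 -2 0"

```text
clock: 22.37
tool_pos: [0.5253, 0.2931, 0.1501]
orientation: [-180.0, -0.0, 172.9]
force: [0.3, 0.2, -3.1]
opening: 0.0621
```

```bash
python3 st.py
python3 - <<'E'
from h import *
import pickle
d=[snap(n,n+'8.png') for n in('wrist','scene','top')];pickle.dump(d,open('s8.pkl','wb'))
print(d[0]['obs']['tool_pos'])
cv2.imwrite('pics/w8b.png',cv2.resize(d[0]['image'][:,:,::-1],(768,576),interpolation=cv2.INTER_CUBIC))
cv2.imwrite('pics/sc8b.png',cv2.resize(d[1]['image'][130:250,290:410,::-1],(600,600),interpolation=cv2.INTER_CUBIC))
E
```

```text
t 22.37 sx 160.44 sy 570.57 z 150.13 Fx 0.4 Fy 0.1 Fz -3.1 M [-0.02 -0.22  0.03] rpy [-1.7995e+02 -4.0000e-02  1.7293e+02] 0.0620675861108414
[0.52534106 0.29311606 0.15013461]
```

View pics/w8b.png

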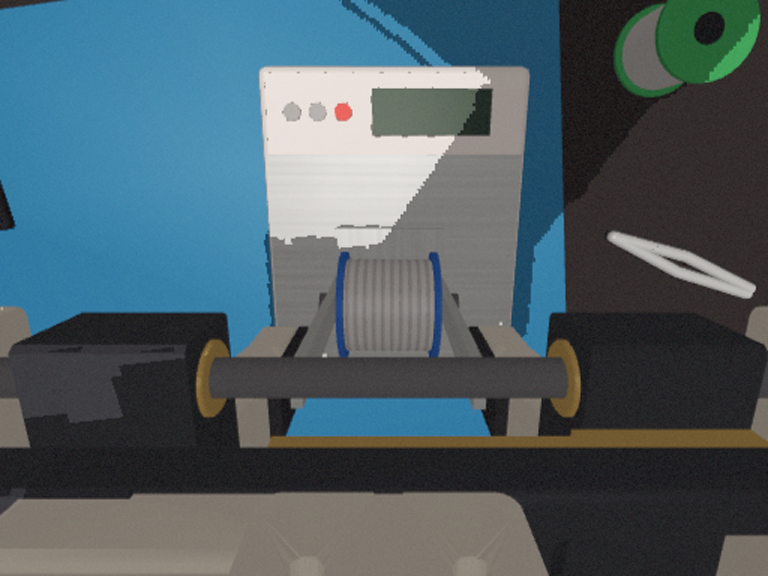

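View pics/sc8b.png

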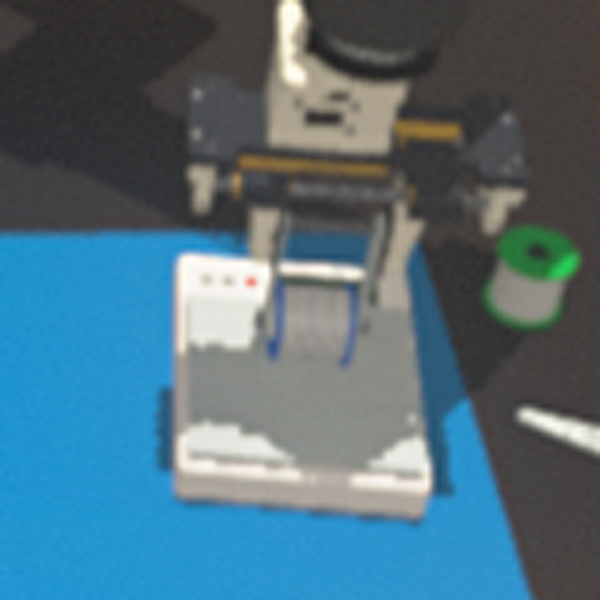

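Run:
```python
from h import *
import pickle
s=pickle.load(open('s8.pkl','rb'))[0]
c=lambda u,v:((u+.5)/1.5-.5,(v+.5)/1.5-.5)
a=plane(s,c(267,155),.044);b=plane(s,c(524,155),.044);e=plane(s,c(274,318),.044);f=plane(s,c(512,318),.044)
w=np.radians(-7.1);u=np.array([np.cos(w),np.sin(w)]);v=np.array([-u[1],u[0]])
T=s['obs']['tool_pos'][:2]+[-.0005,.0012]
print(a,b,np.linalg.norm(a-b),np.linalg.norm(e-f))
n=(a+b)[:2]/2;print('foot from near edge',(T-n)@u*1e3,'lat',(T-n)@v*1e3,(T-(e+f)[:2]/2)@v*1e3)
print([np.round(plane(s,c(x,227),s['obs']['tool_pos'][2]-.086)[:2]-T,4) for x in(335,443)], 'exp',-.035*u)
```

```text
[0.44170232 0.23285722 0.044     ] [0.46021137 0.38210987 0.044     ] 0.15039594408333196 0.15322906033123904
foot from near edge 74.94518236786354 lat -3.9343153244638644 -2.824938933560966
[array([-0.0388, -0.0257]), array([-0.0313,  0.0347])] exp [-0.03473162  0.00432605]
```

Request:
jog_arm --pt "0.2 1 0 0" --pt "0.2 1.2 -1 0" --pt "0 1 -2 0" --pt "0 0 -2.5 0" --pt "0 0 -2.5 0" --pt "0 0 -2 0" --pt "0 0 -1 0" --pt "0 0 -0.7 0" --pt "0 0 -0.5 0" --pt "0 0 0 0"

```text
clock: 23.35
tool_pos: [0.5262, 0.2972, 0.1385]
orientation: [-180.0, -0.0, 173.0]
force: [0.2, -0.2, -3.0]
opening: 0.0616
```

Request:
jog_arm --pt "0 0 -0.4 0" --pt "0 0 -0.4 0" --pt "0 0 -0.4 0" --pt "0 0 -0.4 0" --pt "0 0 -0.4 0" --pt "0 0 0 0" --pt "0 0 0 0" --pt "0 0 0 0" --pt "0 0 0 0" --pt "0 0 0 0"

```text
clock: 24.18
tool_pos: [0.5262, 0.2972, 0.1366]
orientation: [180.0, 0.0, 173.0]
force: [0.6, 0.4, -3.2]
opening: 0.0621
```

```bash
python3 st.py
```

```text
t 24.18 sx 162.60 sy 574.14 z 136.59 Fx 0.7 Fy 0.2 Fz -3.2 M [ 0.05 -0.16  0.01] rpy [180.     0.   172.96] 0.06206675955888708
```

Request:
jog_arm --pt "0 0 -0.4 0" --pt "0 0 -0.4 0" --pt "0 0 -0.4 0" --pt "0 0 -0.4 0" --pt "0 0 -0.4 0" --pt "0 0 -0.4 0" --pt "0 0 0 0" --pt "0 0 0 0" --pt "0 0 0 0" --pt "0 0 0 0"

```text
clock: 25.02
tool_pos: [0.5262, 0.2972, 0.1343]
orientation: [180.0, 0.0, 173.0]
force: [0.1, 0.2, -2.1]
opening: 0.0619
```

```bash
python3 st.py
```

```text
t 25.02 sx 162.60 sy 574.12 z 134.25 Fx 0.2 Fy 0.2 Fz -2.1 M [-0.09 -0.05 -0.  ] rpy [180.     0.   172.96] 0.061898632527235584
```

Contact is starting (Fz −3.2 → −2.1).

Request:
jog_arm --pt "0 0 -0.3 0" --pt "0 0 -0.3 0" --pt "0 0 -0.3 0" --pt "0 0 -0.3 0" --pt "0 0 -0.3 0" --pt "0 0 0 0" --pt "0 0 0 0" --pt "0 0 0 0" --pt "0 0 0 0" --pt "0 0 0 0"

```text
clock: 25.85
tool_pos: [0.5262, 0.2972, 0.1328]
orientation: [180.0, 0.0, 173.0]
force: [-1.8, -0.1, 2.3]
opening: 0.0623
```

```bash
python3 st.py
```

```text
t 25.85 sx 162.63 sy 574.14 z 132.78 Fx -1.8 Fy 0.5 Fz 2.3 M [-0.37  0.38 -0.05] rpy [1.8000e+02 1.0000e-02 1.7296e+02] 0.06225515966161183
```

Request:
jog_arm --pt "0 0 -0.0 0" --pt "0 0 0.4 0" --pt "0 0 0 0" --pt "0 0 0 0" --pt "0 0 0 0" --pt "0 0 0 0" --pt "0 0 0 0" --pt "0 0 0 0" --pt "0 0 0 0" --pt "0 0 0 0"

```text
clock: 26.68
tool_pos: [0.5262, 0.2972, 0.133]
orientation: [180.0, -0.0, 173.0]
force: [-1.1, -0.5, 1.5]
opening: 0.0618
```

Request:
jog_arm --pt "0 0 0 0" --pt "0 0 0 0" --pt "0 0 0 0" --pt "0 0 0 0" --pt "0 0 0 0" --pt "0 0 0 0" --pt "0 0 0 0" --pt "0 0 0 0" --pt "0 0 0 0" --pt "0 0 0 0" --fingers 85

```text
clock: 27.52
tool_pos: [0.5262, 0.2972, 0.1331]
orientation: [180.0, 0.0, 173.0]
force: [-0.1, 0.1, 0.2]
opening: 0.0855
```

```bash
python3 st.py
python3 - <<'E'
from h import *
s=snap('wrist','w9.png')
cv2.imwrite('pics/w9b.png',cv2.resize(s['image'][:,:,::-1],(768,576),interpolation=cv2.INTER_CUBIC))
E
```

```text
t 27.52 sx 162.59 sy 574.14 z 133.07 Fx -0.1 Fy 0.1 Fz 0.2 M [ 0.09 -0.2   0.01] rpy [180.     0.   172.96] 0.08547699894564545
```

View pics/w9b.png

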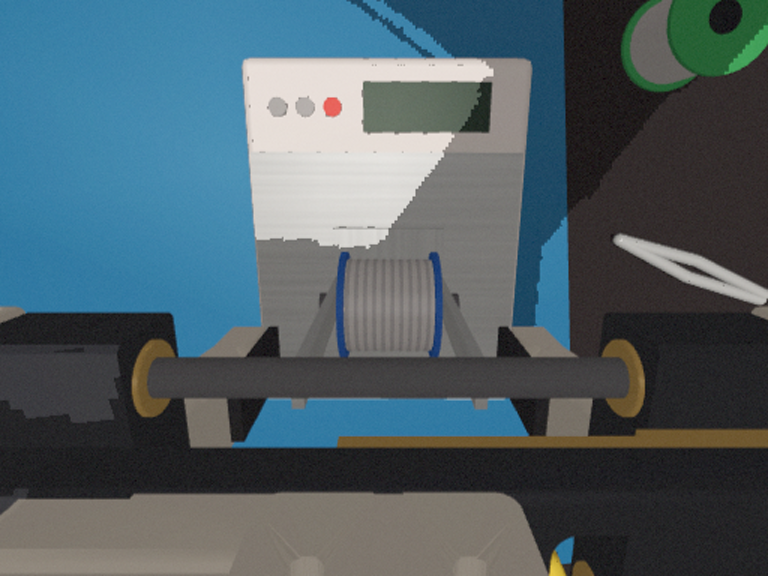

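The fingers are open and clear of both straps, and the carrier stands upright and centred between them. Next I raise the arm straight up, then back it off.

Request:
jog_arm --pt "0 0 2 0" --pt "0 0 6 0" --pt "0 0 10 0" --pt "0 0 14 0" --pt "0 0 14 0" --pt "0 0 14 0" --pt "0 0 14 0" --pt "0 0 14 0" --pt "0 0 14 0" --pt "0 0 14 0"

```text
clock: 28.4
tool_pos: [0.5263, 0.2972, 0.2511]
orientation: [179.9, 0.1, 173.0]
force: [0.6, -0.0, -0.4]
opening: 0.0848
```

Request:
jog_arm --pt "5 -5 4 0" --pt "10 -15 0 0" --pt "10 -20 0 0" --pt "10 -20 0 0" --pt "10 -20 0 0" --pt "0 -20 0 0" --pt "0 -20 0 0" --pt "0 -20 0 0" --pt "0 -10 0 0" --pt "0 -5 0 0"

```text
clock: 29.23
tool_pos: [0.5713, 0.1405, 0.2534]
orientation: [180.0, 0.0, 172.9]
force: [0.3, -0.0, 0.2]
opening: 0.0852
```

```bash
python3 st.py
python3 - <<'E'
from h import *
import pickle
d=[snap(n,n+'10.png') for n in('top','scene')];pickle.dump(d,open('s10.pkl','wb'))
a=cv2.resize(d[0]['image'][150:260,110:220,::-1],(390,390),interpolation=cv2.INTER_CUBIC)
b=cv2.resize(d[1]['image'][140:250,290:400,::-1],(390,390),interpolation=cv2.INTER_CUBIC)
cv2.imwrite('pics/m10.png',np.hstack([a,b]))
cv2.imwrite('pics/t10.png',cv2.resize(d[0]['image'][:,:,::-1],(768,576)))
E
```

```text
t 29.23 sx 154.21 sy 411.35 z 253.35 Fx 0.3 Fy -0.1 Fz 0.2 M [ 0.07 -0.17 -0.02] rpy [1.7999e+02 1.0000e-02 1.7287e+02] 0.08524088634526512
```

View pics/m10.png

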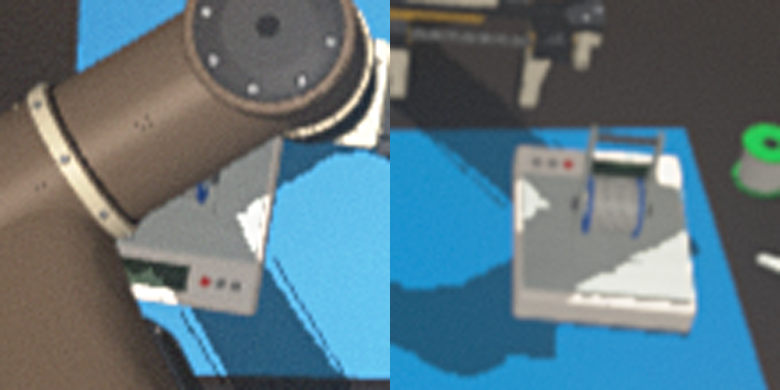

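View pics/t10.png

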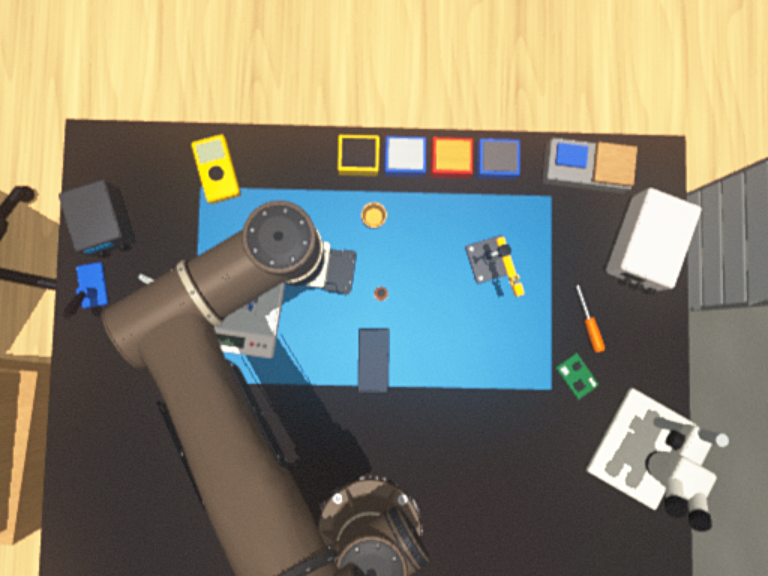

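Run:
```python
from h import *
import pickle
s=pickle.load(open('s10.pkl','rb'))[1];k=390/110
a=plane(s,(290+205/k,140+128/k),.167);b=plane(s,(290+270/k,140+137/k),.167);print((a+b)/2,a-b)
close_job();print(get_obs()['clock'])
```

```text
[0.52399568 0.29736846 0.167     ] [-1.22655510e-02 -5.46063479e-02 -1.11022302e-16]
the job is handed in; nothing more can be done
the job is handed in; nothing more can be done
```

The carrier with the solder spool is standing upright in the middle of the scale's pan, let go and clear of the gripper. I handed the job in at about 29 s on the robot's clock, against the 58 s limit.

**Unhooking:** I gripped the two straps about 10 mm below the bail bar and eased the bar clear of the hook's floor. I then pushed the keeper back with the bar. The force rose from about 6 N to 8 N, then climbed to 10.5 N with almost no further travel, so the keeper was against its stop. I lifted with 8 to 10 N still on it. The vertical force stayed at about 7 N or less apart from one reading of 7.7 N, and it levelled off as the bar slid up, so I took it as friction and not the nose catching. The bar came free about 24 mm above its resting height, and I drew it out forwards over the nose.

**Setting down:** The carrier touched the pan gently, with at most about 2 N of net press. The force read about zero after release.

**Last checks:**
- **Centring:** the scene camera puts the bail at (0.524, 0.297) m. The pan's middle is (0.524, 0.298) m by the wrist camera and (0.527, 0.295) m by the first scene view, so the two differ by 3 to 4 mm.
- **Upright:** the foot's place in the wrist view and the scene picture both show the carrier standing upright. I did not measure the tilt after release.
- **Other things on the bench:** the other things looked unmoved by eye in the views. The arm hid the tweezers and the spare spool in the last top picture, but the final scene view shows the spare spool standing and the end of the tweezers.
- **Unexplained:** the wrist drifted about 1.5 mm sideways while the bar was lifting under load. It went back once the bar was free.

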